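Index the slide carrier to the open station and lift the cassette out by its catches

TASK

The slide cassette sits latched in the carrier under the scan head. Push the carrier by its upright tab along the rail until it rests in the detent of the open station (the end without the clear guard), then pinch the cassette's two black side catches together and lift the cassette level, about 10 cm straight up out of the carrier. Finish while holding it there by the pinched catches, touching nothing else; leave the carrier in its detent and the other things on the bench where they are.

Things in the scene. Friction and masses are not known exactly. Their poses are not given: they have to be found in the camera images.
- carrier (a joint): position in m of the aluminium carrier on its rail: 0 = middle station (start), +0.14 and -0.14 = the end stations, positive along +y of carrier_seat; hard end stops at +-0.1415. A sprung roller holds it in a detent at each station: about 4 N to push it out or in, under 2 N between stations. Within 4 mm of a station it is drawn in and rests within 2 mm
- carrier_seat (a point): centre of the carrier's floor (92 x 112 mm), 36 mm above the table; the cassette stands on it. x points across the rail away from the robot, y along the rail, z up. Lips over the catches' teeth reach 17 mm above the floor, out to 41 mm either side in x, 22 mm either side in y; corner guides and end walls reach 14 mm above the floor
- push_tab (a point): black upright tab on the robot's side of the carrier, 121 mm to -x of carrier_seat, axes alike: a plate 30 mm (x) x 10 mm (y, along the rail), 28 to 96 mm above the table. The point is in its middle, 76 mm above the table. A flat arm 26 mm wide (y), 28 to 36 mm above the table, joins it to the carrier. The table is clear for 30 mm around it and along its path
- open_station (a point): where carrier_seat comes to lie at the open end station, on the rail's centre line, 36 mm above the table; at the left or the right end, varying. 115 mm behind it (+x) is a low aluminium stop block 45 x 90 mm, 30 mm high; nothing is above the station
- guarded_station (a point): the same point of the other end station, which is covered by a clear plastic guard plate 108 mm wide, its underside 128 mm above the table, on two posts behind the rail; not to be used
- cassette_grip (a point): point half-way between the cassette's two catches at the height to pinch them, 44 mm above its underside (80 mm above the table while seated); axes as carrier_seat. The catches are black upright plates on its -x and +x sides, 28 mm wide (y), tops 60 mm above the underside, 56 mm over their outer faces when free, 44 mm fully pinched
- catch_near (a joint): the catch on the robot's (-x) side: inward travel in m, 0 free, 0.006 fully pressed; its spring takes 2 N to start and 7 N fully pressed. A tooth at its foot is caught under a carrier lip until it is pressed 4 mm or more
- catch_far (a joint): the catch on the far (+x) side, with the same values and behaviour
- bed: the white bed with the rail, fixed to the table, 90 mm (x) x 520 mm (y) x 26 mm; origin on the table under its middle. On it stands the scan head: a round white housing of 42 mm radius over the middle station, underside 126 mm above the table, on an arm from a column behind the rail, about 230 mm high in all
- cassette: grey slide cassette 40 mm (x) x 90 mm (y, along the rail) x 30 mm high without its catches, five glass slides standing in it; 0.18 to 0.32 kg; origin at the centre of its underside, axes as carrier_seat
- stain_jar: bystander: amber jar 56 mm across, 65 mm high, on the robot's side of the rail
- petri_dish: bystander: flat round dish 92 mm across, 16 mm high, on the robot's side
- slide_box: bystander: flat grey box 85 x 100 x 26 mm, to the right of the rail on the robot's side
- dropper_bottle: bystander: small amber bottle 34 mm across, 75 mm high, past the left end of the rail
- lens_brush: bystander: brush 150 mm long, to the left on the robot's side
- tin: bystander: aluminium tin 60 mm across, 40 mm high, past the right end of the rail

How it is judged:
By the outcome, as a careful person would: the job done as asked, in the order asked, and still so for the second after the job is handed in, while the arm keeps its last pose, push and grip.
It also fails if it takes over 48 s, if anything falls off the work surface, if the arm or the gripper's body presses on something with over 40 N, if the wrist force passes 120 N, or if a joint passes its speed limit or range.

ROBOT

A 7-joint arm with a two-finger parallel gripper is mounted at the origin on the work surface. World frame = base frame: x ahead of the robot, y to its left, z up, the work surface at z = 0. Lengths are in m, angles in rad, forces in N, time in s.
With the tool pointing down it reaches from about 0.425 to 0.875 m from the base axis. Payload 8.4 kg.
Tool frame: the origin (TCP) lies at the very end of the fingers, on their centre line; the grasp point (between the pads) lies 19 mm behind it (arm.hold_point_z is the distance from the TCP to the grasp point, in m); x points along the fingers, z is the direction in which the jaws open and shut, and the axes are right-handed (so a half turn about x gives the same grasp; the last joint's range is limited). The gripper opens to 87 mm and grips with 3 to 60 N. Pads are 19 mm wide; open, the fingers measure 117 mm over their backs; the gripper's body (75 mm by 190 mm) begins 51 mm behind the grasp point.
Start: joints at [-1.227, 0.333, 0.04, 1.465, -0.013, 1.343, -0.059], TCP at [0.279, 0.587, 0.223] pointing down, gripper open.
Joint ranges: [-2.58, 2.58], [-0.38, 2.09], [-1.3, 1.39], [0.25, 2.4], [-1.5, 4.64], [0.08, 2.09], [-2.65, 2.65]. Speed limits (rad/s): [2.22, 2.22, 2.79, 2.79, 3.14, 3.14, 3.14].

INTERFACE

Orientations are given as a unit quaternion [w, x, y, z].
In Python, from workcell import arm gives the robot as it stands.
- The arm moves only by the tool drive_tool, never from a script. Its argument "series" is one flat list of numbers, 5 for each row, row after row: the closure in counts, from 0 (fully open) to 255 (shut), then the shift along the tool's x, y, z in mm, then the turn about the tool's x in degrees. In form: [fingers, tx, ty, tz, roll, fingers, tx, ty, tz, roll, ...]. A call has 1 to 20 rows; each row is the pose to reach, as a shift and turn from the pose commanded when the call began, along the tool's axes at that moment; what a row does not reach only later rows make up. A row lasts 1/10 s, in which the tool goes at most 50 mm and 8.59 degrees, less where a joint would pass 70% of its speed; a pose out of reach is approached as far as the arm can. A call with a gripper value outside its range is refused whole. The fingers move at their own pace and stop on an object; "grip_force" is the grip in N (left out, the last holds). Time passes only in rows, so rows that repeat a pose let the fingers close. It gives the time, the measured TCP pose, the force and the opening at its end, in the units of the state.
- arm.get_state(): the state, without advancing time (a new reading comes with each control period).
- arm.read_camera(name): name is "scene" or "top"; returns a dict with "img" (420x560x3 uint8, blue, green, red), "camera_matrix" (3x3 intrinsics, pixels), "eye" and "orientation" of the camera in the world. Camera axes: x right, y up, looking along -z (the intrinsics and any distortion apply to the point x, -y, -z); pixel columns grow to the right and rows downward; lengths in m; the calibration is good to about 2 mm. A picture is of the moment at which its call begins. There is no depth.
- arm.close_job(): hands the job in, once; it reports no verdict.
The state is a dict: "time_s": time; "joints": joint angles; "qvel": joint speeds; "joint_torque": joint torques, N m; "position": TCP position; "orientation": TCP orientation; "ft_force": force on the tool from outside, world axes, zero at the start; "wrist_torque": the same for the moment, N m; "grip_width": opening from 0.0 (shut) to 1.0 (fully open).
Only numpy, scipy, OpenCV 4.12 (cv2) and the standard library are available. Lean on these libraries where they do the work, as an engineer would, in place of code of your own. Each camera call takes 0.05 s, during which the arm holds its last target.

## Working session

There is one attempt and no reset: what is moved stays moved. The work goes in short steps, Python scripts to look and compute and a tool call to move; the robot and the scene stay as the last step left them, time stands still between calls to the robot, and variables do not carry over. Pictures are saved under pics/ and viewed, and the job is handed in when it is done.

Besides the shell and the picture viewer there is one more tool, called after "Emit:" as name(argument=value, ...) on one line, values as JSON. drive_tool: Moves the arm, as the interface text tells. Its arguments: {"type":"object","properties":{"series":{"type":"array"},"grip_force":{"type":"number"}},"required":["series"]}

```bash
mkdir -p pics; ls; python3 - <<'E'
from workcell import arm
import cv2
s=arm.get_state();print(s)
print(arm.hold_point_z)
for n in("scene","top"):
    d=arm.read_camera(n);cv2.imwrite(f"pics/{n}0.png",d["img"]);print(n,{k:v for k,v in d.items() if k!="img"})
E
```

```text
pics
{'time_s': 0.0, 'joints': array([-1.22721577,  0.33390949,  0.03987271,  1.46626668, -0.01341466,
        1.34332773, -0.05848918]), 'qvel': array([-4.53792148e-04, -2.23382145e-04, -5.70332377e-04, -1.31798958e-05,
       -8.90463397e-04, -3.12192879e-04,  9.27061304e-04]), 'joint_torque': array([-4.66626880e-04, -6.56363440e+01,  1.33456416e+00, -4.03807819e+01,
       -5.99632692e-02,  4.46635822e-02,  1.57485852e-04]), 'position': array([0.27831141, 0.58687331, 0.22166243]), 'orientation': array([ 0.59711865, -0.3783401 ,  0.5980635 ,  0.37766141]), 'ft_force': array([-0.57944181, -0.38715822, -1.06343873]), 'wrist_torque': array([-0.02147555,  0.0333236 , -0.00250971]), 'grip_width': 0.9964536028944948}
0.0187
scene {'camera_matrix': array([[410.35426433,   0.        , 273.79859504],
       [  0.        , 410.35426433, 202.90917376],
       [  0.        ,   0.        ,   1.        ]]), 'eye': array([0.96755008, 0.31584097, 0.87329853]), 'orientation': array([0.42554405, 0.13651707, 0.26304048, 0.85503512])}
top {'camera_matrix': array([[434.49737057,   0.        , 277.73073126],
       [  0.        , 434.49737057, 216.66581611],
       [  0.        ,   0.        ,   1.        ]]), 'eye': array([0.38713523, 0.00348078, 1.24065537]), 'orientation': array([ 0.7117773 ,  0.03700846, -0.03969147, -0.70030567])}
```

View pics/scene0.png

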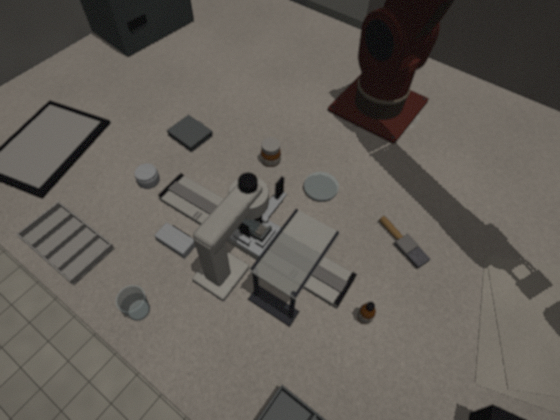

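View pics/top0.png

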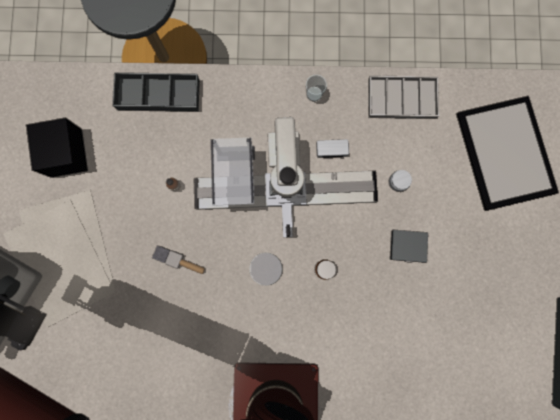

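```bash
cat > h.py <<'E'
import numpy as np,cv2
from scipy.spatial.transform import Rotation as R
from workcell import arm
def rot(q): return R.from_quat([q[1],q[2],q[3],q[0]])
def ray(d,u,v):
    K=d["camera_matrix"];r=np.array([(u-K[0,2])/K[0,0],-(v-K[1,2])/K[1,1],-1.])
    return np.array(d["eye"]),rot(d["orientation"]).apply(r)
def plane(d,u,v,z):
    e,r=ray(d,u,v);return e+r*(z-e[2])/r[2]
def proj(d,p):
    c=rot(d["orientation"]).inv().apply(np.array(p)-d["eye"]);K=d["camera_matrix"]
    return K[0,0]*c[0]/-c[2]+K[0,2],K[1,1]*-c[1]/-c[2]+K[1,2]
def tri(d1,p1,d2,p2):
    A=[];b=[]
    for d,p in((d1,p1),(d2,p2)):
        e,r=ray(d,*p);r/=np.linalg.norm(r);M=np.eye(3)-np.outer(r,r);A.append(M);b.append(M@e)
    return np.linalg.lstsq(np.vstack(A),np.hstack(b),rcond=None)[0]
def crop(d,u0,v0,u1,v1,k,name,g=2.0):
    im=d["img"][v0:v1,u0:u1];im=cv2.resize(im,None,fx=k,fy=k,interpolation=cv2.INTER_CUBIC)
    im=(255*(im/255.)**(1/g)).astype(np.uint8);cv2.imwrite(name,im)
E
python3 - <<'E'
from h import *
t=arm.read_camera("top");s=arm.read_camera("scene")
crop(t,185,110,385,250,4,"pics/t1.png");crop(s,150,150,350,300,4,"pics/s1.png")
E
```

```text
(no output)
```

View pics/t1.png

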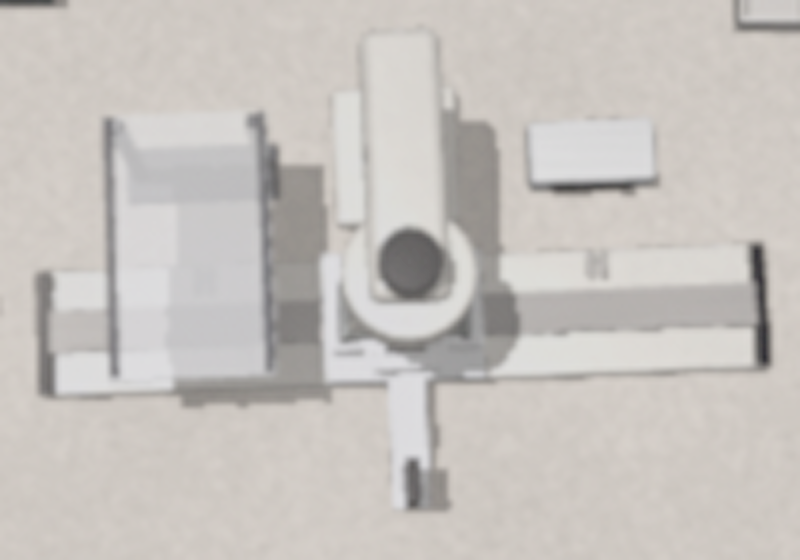

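View pics/s1.png

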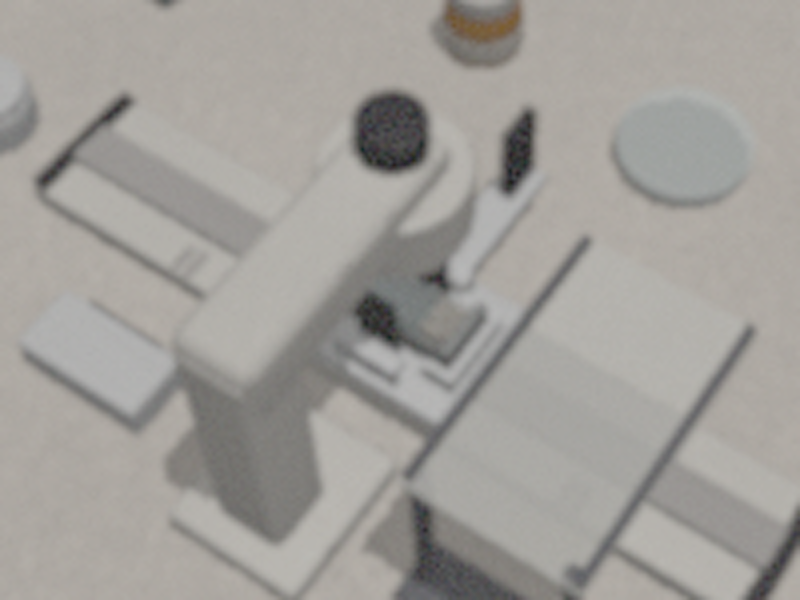

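```bash
python3 - <<'E'
from h import *
t=arm.read_camera("top");s=arm.read_camera("scene")
c=lambda x,y:((x+.5)/4-.5+185,(y+.5)/4-.5+110)
cs=lambda x,y:((x+.5)/4-.5+150,(y+.5)/4-.5+150)
P={k:plane(t,*c(*k),.026) for k in [(763,242),(769,366),(38,272),(42,396)]}
for k,v in P.items(): print(k,v)
q=[v for v in P.values()];ctr=sum(q)/4
print("ctr",ctr)
a=(q[2]+q[3]-q[0]-q[1])/2;print(np.linalg.norm(a[:2]),"yaw of +y axis",np.degrees(np.arctan2(-a[0],a[1])))
# tab top: height .096
print("tab top", plane(t,*c(413,461),.096),plane(t,*c(413,507),.096), plane(t,*c(413,483),.096))
# scene tab top corners
print("scene tab top", plane(s,*cs(531,110),.096),plane(s,*cs(506,138),.096))
# auto: dark mask
for d,n,b in((t,"t",(280,215,300,245)),(s,"s",(270,170,290,205))):
    g=d["img"][b[1]:b[3],b[0]:b[2]].max(2);print(n);print(g)
st=arm.get_state();print(rot(st["orientation"]).as_matrix())
E
```

```text
(763, 242) [ 0.65742821 -0.27603002  0.026     ]
(769, 366) [ 0.568306   -0.27952753  0.026     ]
(38, 272) [0.62700477 0.23889434 0.026     ]
(42, 396) [0.53843795 0.23281889 0.026     ]
ctr [ 0.59779423 -0.02096108  0.026     ]
0.5145192684466948 yaw of +y axis 3.3588906956499747
tab top [ 0.49048376 -0.02704491  0.096     ] [ 0.46004068 -0.02745487  0.096     ] [ 0.4759022  -0.02724127  0.096     ]
scene tab top [ 0.4637742 -0.0274773  0.096    ] [ 0.48975697 -0.02682375  0.096     ]
t
[[172 171 180 188 193 193 192 194 194 195 187 146 104 103 141 165 171 171
  171 171]
 [169 169 178 188 192 194 193 193 194 195 188 150 106  93 117 153 167 172
  174 173]
 [167 167 175 186 193 193 193 194 194 195 189 156 112  89 105 148 166 172
  174 174]
 [170 167 170 183 192 192 193 194 194 195 191 164 118  89 102 148 167 170
  171 171]
 [173 170 170 183 192 194 193 194 194 194 192 168 121  89 101 147 167 169
  169 169]
 [175 172 172 183 192 193 193 193 194 195 192 169 121  90 102 146 166 170
  171 170]
 [173 172 170 181 192 194 194 194 194 195 193 172 123  93 112 152 168 171
  171 170]
 [170 167 1
[... 4376 characters left out ...]
 110  99 105 114 122 125
  124 124]
 [113 121 126 122 116 105  90  85  98 116 121 111 101 100 110 121 121 122
  123 123]
 [119 124 126 128 124 122 113 114 117 124 117  99  91 102 114 122 120 122
  120 119]
 [124 125 126 129 127 124 123 125 123 119 104  82  88 105 118 121 120 121
  119 118]
 [121 126 127 125 125 124 128 126 118 105  87  82  94 110 121 120 120 119
  119 120]
 [124 126 126 126 126 127 127 121 107  90  82  92 109 118 119 122 119 118
  119 123]
 [125 127 126 126 125 127 123 113  94  87  93 110 119 121 120 118 119 118
  121 122]]
[[-2.05534616e-04 -9.03567433e-01  4.28445856e-01]
 [-5.34749074e-04  4.28445903e-01  9.03567276e-01]
 [-9.99999836e-01 -4.33966714e-05 -5.71242313e-04]]
```

```bash
cat >> h.py <<'E'
TH=np.radians(3.36);XA=np.array([np.cos(TH),np.sin(TH),0]);YA=np.array([-np.sin(TH),np.cos(TH),0])
C=np.array([0.5975,-0.021,0.036])
def goal(p,ang=None):
    s=arm.get_state();M=rot(s["orientation"]).as_matrix();d=M.T@(np.array(p)-s["position"])*1000
    a=np.degrees(np.arctan2(M[1,2],M[0,2]));print("t",s["time_s"],"pos",s["position"].round(4),"jawang",round(a,2),"shift mm",d.round(1),"roll",None if ang is None else round(a-ang,2),"F",s["ft_force"].round(1),"w",round(s["grip_width"]*87,1),"j7",s["joints"][6].round(2))
E
python3 - <<'E'
from h import *
goal([.4755,-.027,.18],93.36)
E
```

```text
t 0.3 pos [0.2784 0.5872 0.2222] jawang 64.63 shift mm [  42.5 -441.2 -470.5] roll -28.73 F [ 0.5 -0.4 -1.1] w 87.2 j7 -0.06
```

Emit:
drive_tool(series=[167, 0, -110, -118, -8, 167, 0, -110, -118, -8, 167, 0, -220, -235, -16, 167, 0, -220, -235, -16, 167, 0, -220, -235, -16, 167, 0, -330, -352, -24, 167, 0, -330, -352, -24, 167, 0, -330, -352, -28.7, 167, 0, -330, -352, -28.7, 167, 0, -400, -430, -28.7, 167, 0, -400, -430, -28.7, 167, 0, -441, -470, -28.7, 167, 0, -441, -470, -28.7, 167, 20, -441, -470, -28.7, 167, 40, -441, -470, -28.7, 167, 42, -441, -470, -28.7, 167, 42, -441, -470, -28.7])

```text
time_s: 2.0
position: [0.4753, -0.0263, 0.1806]
orientation: [0.485, -0.514, 0.485, 0.514]
ft_force: [1.0, -0.7, 0.3]
grip_width: 0.348
```

```bash
python3 - <<'E'
from h import *
goal([.4755,-.027,.055],93.36)
t=arm.read_camera("top");s=arm.read_camera("scene")
crop(t,185,110,385,250,4,"pics/t2.png");crop(s,150,100,350,250,4,"pics/s2.png")
E
```

```text
t 2.0 pos [ 0.4753 -0.0263  0.1806] jawang 93.34 shift mm [125.6  -0.2  -0.7] roll -0.02 F [ 1.  -0.7  0.3] w 30.3 j7 1.59
```

View pics/s2.png

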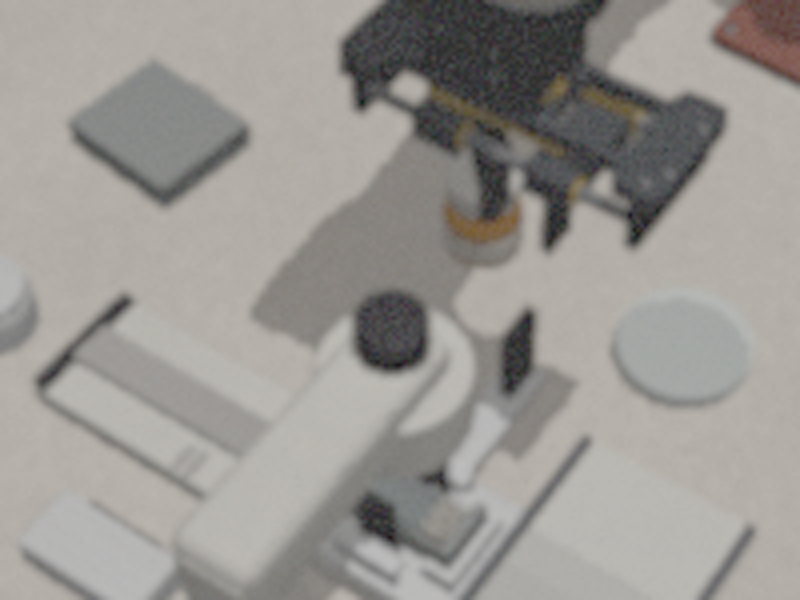

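Emit:
drive_tool(series=[167, 30, 0, -0.7, 0, 167, 60, 0, -0.7, 0, 167, 80, 0, -0.7, 0, 167, 95, 0, -0.7, 0, 167, 108, 0, -0.7, 0, 167, 118, 0, -0.7, 0, 167, 118, 0, -0.7, 0])

```text
time_s: 2.8
position: [0.4752, -0.0269, 0.0619]
orientation: [0.485, -0.514, 0.486, 0.515]
ft_force: [0.2, 0.5, 0.7]
grip_width: 0.351
```

```bash
python3 - <<'E'
from h import *
goal(np.array([.4755,-.027,.0626])-.14*YA,93.36)
t=arm.read_camera("top");s=arm.read_camera("scene")
crop(s,200,120,340,225,5,"pics/s3.png")
E
```

```text
t 2.8 pos [ 0.4752 -0.0269  0.0619] jawang 93.34 shift mm [  -0.7   -0.3 -140.1] roll -0.02 F [0.2 0.5 0.7] w 30.5 j7 1.69
```

View pics/s3.png

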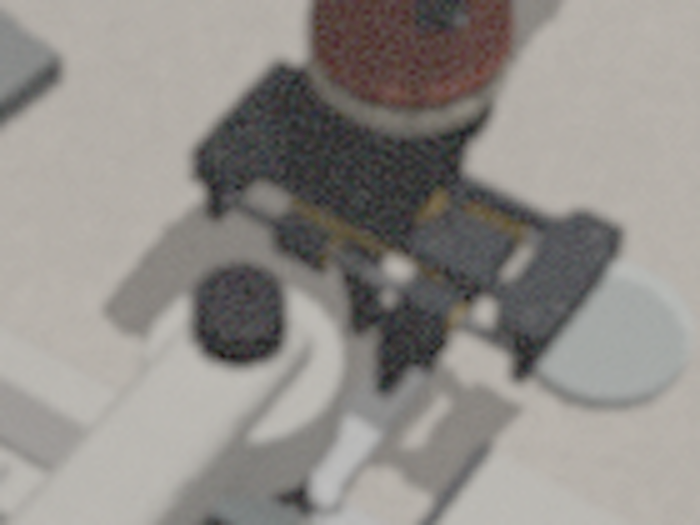

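Emit:
drive_tool(series=[167, 0, 0, -5, 0, 167, 0, 0, -9, 0, 167, 0, 0, -13, 0, 167, 0, 0, -18, 0, 167, 0, 0, -25, 0, 167, 0, 0, -33, 0, 167, 0, 0, -41, 0, 167, 0, 0, -49, 0, 167, 0, 0, -57, 0, 167, 0, 0, -65, 0, 167, 0, 0, -73, 0, 167, 0, 0, -81, 0, 167, 0, 0, -89, 0, 167, 0, 0, -97, 0, 167, 0, 0, -105, 0, 167, 0, 0, -113, 0, 167, 0, 0, -120, 0, 167, 0, 0, -126, 0, 167, 0, 0, -130, 0, 167, 0, 0, -130, 0])

```text
time_s: 4.9
position: [0.4831, -0.1576, 0.0625]
orientation: [-0.485, 0.514, -0.486, -0.514]
ft_force: [-0.0, 0.2, 0.8]
grip_width: 0.346
```

```bash
python3 - <<'E'
from h import *
goal(np.array([.4752,-.0269,.0626])-.148*YA,93.36)
t=arm.read_camera("top");s=arm.read_camera("scene")
crop(s,160,100,320,220,5,"pics/s4.png")
crop(t,185,110,385,250,4,"pics/t4.png")
E
```

```text
t 4.9 pos [ 0.4831 -0.1576  0.0625] jawang 93.28 shift mm [ -0.1   0.2 -17.1] roll -0.08 F [-0.   0.2  0.8] w 30.1 j7 2.02
```

View pics/s4.png

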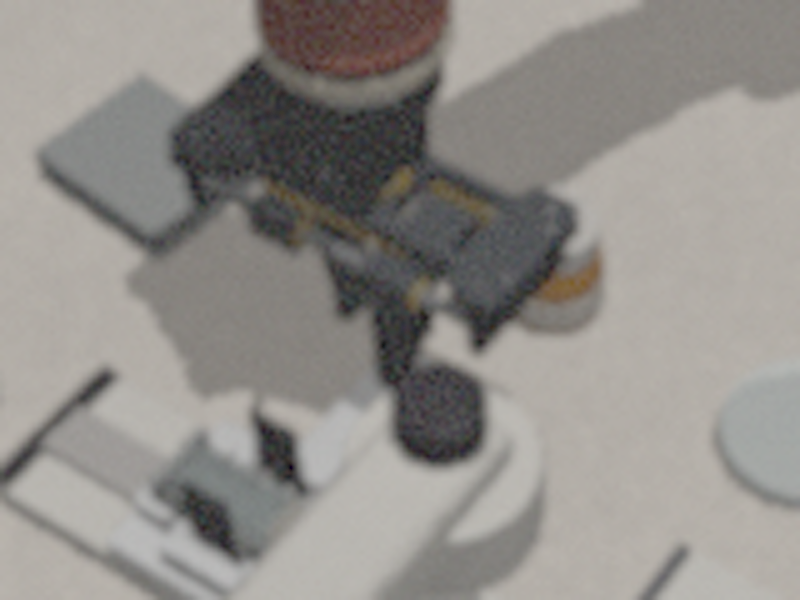

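View pics/t4.png

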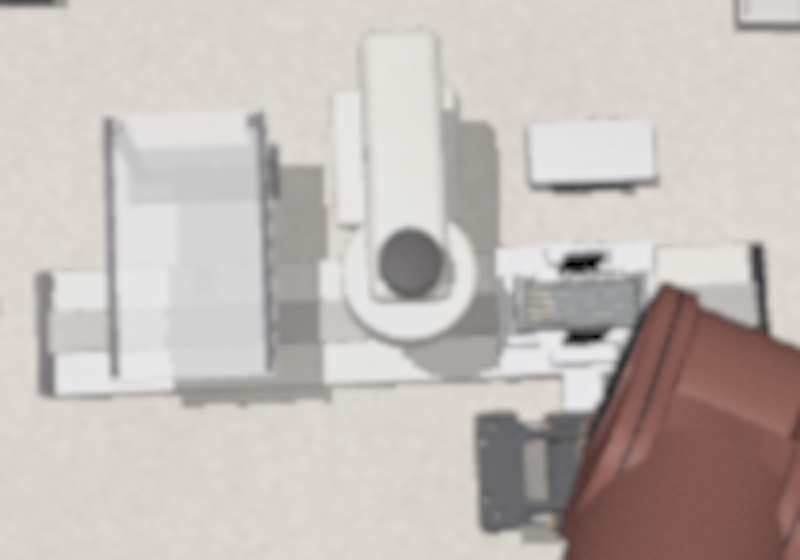

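```bash
cat >> h.py <<'E'
def catches(t,box,th=60):
    u0,v0,u1,v1=box
    g=t["img"][v0:v1,u0:u1].max(2)
    n,l,st,c=cv2.connectedComponentsWithStats((g<th).astype(np.uint8))
    for i in range(1,n):
        if st[i,4]>8:
            p=plane(t,c[i,0]+u0,c[i,1]+v0,.092);print(st[i],c[i].round(2),p.round(4),"along",((p-C)@YA).round(4),"across",((p-C)@XA).round(4))
E
python3 - <<'E'
from h import *
t=arm.read_camera("top");catches(t,(318,168,342,200))
E
```

```text
[ 7  6 11  4 36] [11.75  7.5 ] [ 0.6259 -0.1379  0.092 ] along -0.1184 across 0.0215
[ 9 23 11  5 38] [13.37 25.08] [ 0.5782 -0.1424  0.092 ] along -0.1201 across -0.0264
```

Emit:
drive_tool(series=[167, 0, 0, -4, 0, 167, 0, 0, -8, 0, 167, 0, 0, -12, 0, 167, 0, 0, -15, 0, 167, 0, 0, -17, 0, 167, 0, 0, -17, 0, 167, 0, 0, -17, 0])

```text
time_s: 5.75
position: [0.4841, -0.1741, 0.0626]
orientation: [-0.485, 0.514, -0.485, -0.514]
ft_force: [0.0, -0.5, 0.2]
grip_width: 0.347
```

```bash
python3 - <<'E'
from h import *
goal(np.array([.4752,-.0269,.0626])-.150*YA,93.36)
t=arm.read_camera("top");catches(t,(318,168,352,200))
crop(t,185,110,385,250,4,"pics/t5.png")
E
```

```text
t 5.75 pos [ 0.4841 -0.1741  0.0626] jawang 93.31 shift mm [-0.   0.3 -2.6] roll -0.05 F [ 0.  -0.5  0.2] w 30.2 j7 2.06
[13  5 11  5 41] [18.27  7.22] [ 0.627  -0.1555  0.092 ] along -0.136 across 0.0216
[15 23 11  4 37] [19.49 24.54] [ 0.5799 -0.1588  0.092 ] along -0.1365 across -0.0256
[31 26  3  6 14] [32.21 29.  ] [ 0.5684 -0.1929  0.092 ] along -0.1699 across -0.0391
```

View pics/t5.png

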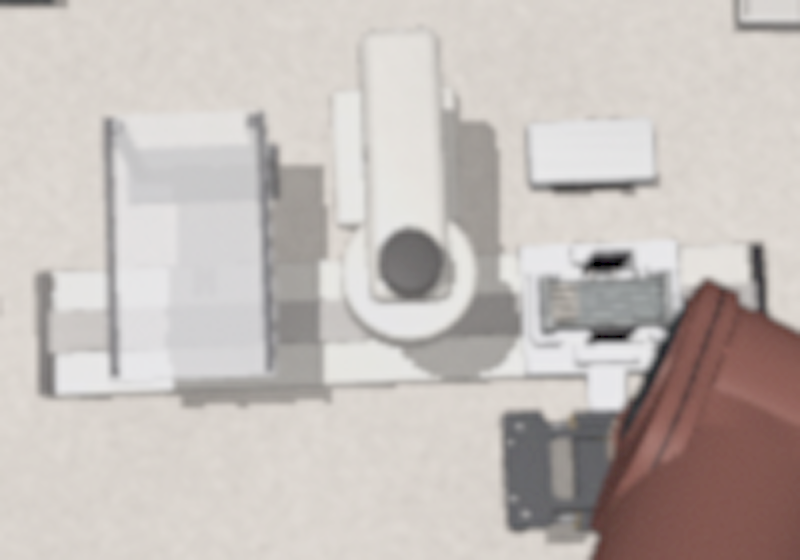

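Emit:
drive_tool(series=[167, 0, 0, -1, 0, 167, 0, 0, -2, 0, 167, 0, 0, -2.7, 0, 167, 0, 0, -3, 0, 167, 0, 0, -3, 0, 167, 0, 0, -3, 0])

```text
time_s: 6.4
position: [0.4843, -0.1764, 0.0625]
orientation: [0.485, -0.514, 0.485, 0.515]
ft_force: [-0.9, 2.7, 1.1]
grip_width: 0.348
```

```bash
python3 - <<'E'
from h import *
goal(np.array([.4752,-.0269,.0626])-.150*YA,93.36)
t=arm.read_camera("top");catches(t,(318,168,352,200))
E
```

```text
t 6.4 pos [ 0.4843 -0.1764  0.0625] jawang 93.35 shift mm [-0.1  0.3 -0.3] roll -0.01 F [-0.9  2.7  1.1] w 30.2 j7 2.07
[13  5 11  5 41] [18.27  7.22] [ 0.627  -0.1555  0.092 ] along -0.136 across 0.0216
[15 23 11  4 38] [19.58 24.5 ] [ 0.58  -0.159  0.092] along -0.1368 across -0.0255
```

Emit:
drive_tool(series=[167, 0, 0, -0.7, 0, 167, 0, 0, -1.5, 0, 167, 0, 0, -1.5, 0, 167, 0, 0, -1.5, 0])

```text
time_s: 6.85
position: [0.4844, -0.1777, 0.0625]
orientation: [0.485, -0.514, 0.485, 0.515]
ft_force: [-2.3, 5.7, 2.7]
grip_width: 0.346
```

```bash
python3 - <<'E'
from h import *
goal(np.array([.4752,-.0269,.0626])-.150*YA,93.36)
t=arm.read_camera("top");catches(t,(318,168,352,200))
E
```

```text
t 6.85 pos [ 0.4844 -0.1777  0.0625] jawang 93.35 shift mm [-0.   0.3  1.1] roll -0.01 F [-2.3  5.7  2.7] w 30.1 j7 2.07
[14  5 11  5 40] [19.05  7.22] [ 0.627  -0.1576  0.092 ] along -0.1381 across 0.0215
[15 23 12  4 38] [19.92 24.47] [ 0.5801 -0.16    0.092 ] along -0.1377 across -0.0255
```

Emit:
drive_tool(series=[167, 0, 0, 3, 0, 167, 0, 0, 8, 0, 167, 0, 0, 10, 0, 167, 0, 0, 10, 0])

```text
time_s: 7.3
position: [0.4838, -0.1681, 0.0626]
orientation: [-0.485, 0.514, -0.485, -0.514]
ft_force: [0.3, -0.1, 0.5]
grip_width: 0.344
```

```bash
python3 - <<'E'
from h import *
goal(np.array([.4843,-.1680,.20]),93.36)
t=arm.read_camera("top");catches(t,(318,168,352,200))
E
```

```text
t 7.3 pos [ 0.4838 -0.1681  0.0626] jawang 93.35 shift mm [-1.374e+02 -5.000e-01  1.000e-01] roll -0.01 F [ 0.3 -0.1  0.5] w 29.9 j7 2.04
[13  5 11  5 41] [18.27  7.22] [ 0.627  -0.1555  0.092 ] along -0.136 across 0.0216
[27 19  7 13 50] [31.14 26.46] [ 0.5752 -0.19    0.092 ] along -0.1674 across -0.0321
[15 23 11  4 38] [19.58 24.5 ] [ 0.58  -0.159  0.092] along -0.1368 across -0.0255
```

Emit:
drive_tool(series=[167, -40, 0, 0, 0, 167, -85, 0, 0, 0, 120, -130, 0, 0, 0, 60, -170, 0, 20, 0, 0, -180, 0, 60, 0, 0, -180, 0, 110, 0, 0, -180, 0, 160, 0, 0, -180, 0, 210, 0, 0, -180, 0, 220, 0, 0, -180, 0, 220, 0])

```text
time_s: 8.35
position: [0.4709, 0.0529, 0.2424]
orientation: [-0.484, 0.515, -0.484, -0.515]
ft_force: [0.3, -0.4, 0.3]
grip_width: 0.96
```

```bash
python3 - <<'E'
from h import *
goal(np.array([.6057,-.1608,.20]),3.36)
t=arm.read_camera("top");catches(t,(318,168,352,200));s=arm.read_camera("scene")
crop(t,305,150,375,250,6,"pics/t6.png");crop(s,150,160,250,260,6,"pics/s6.png")
E
```

```text
t 8.35 pos [0.4709 0.0529 0.2424] jawang 93.54 shift mm [  42.5 -121.4 -221.6] roll 90.18 F [ 0.3 -0.4  0.3] w 83.5 j7 1.4
[13  5 11  5 40] [18.23  7.28] [ 0.6269 -0.1554  0.092 ] along -0.1358 across 0.0214
[15 23 11  4 35] [19.54 24.63] [ 0.5797 -0.159   0.092 ] along -0.1367 across -0.0259
```

View pics/t6.png

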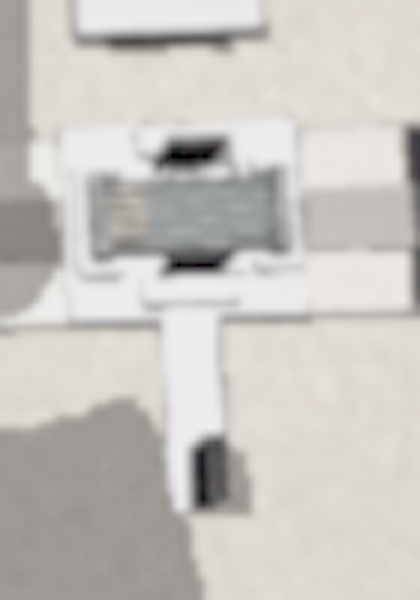

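View pics/s6.png

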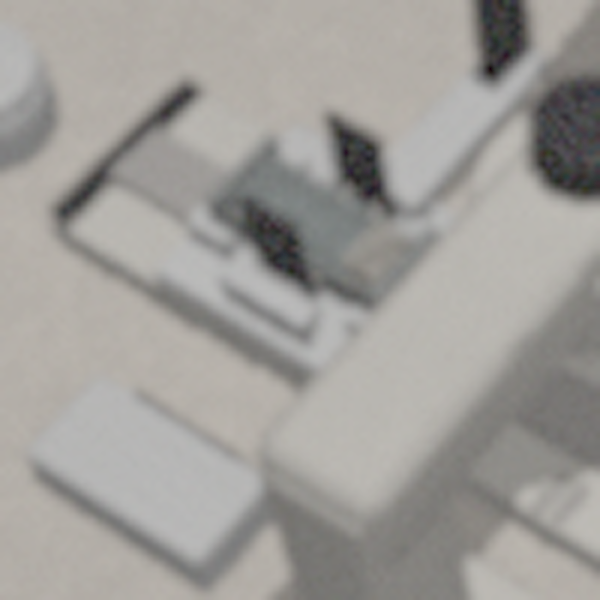

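```bash
python3 - <<'E'
from h import *
t=arm.read_camera("top");s=arm.read_camera("scene")
c=lambda x,y:((x+.5)/6-.5+305,(y+.5)/6-.5+150)
cs=lambda x,y:((x+.5)/6-.5+150,(y+.5)/6-.5+160)
def r(n,p): print(n,p.round(4),"al",((p-C)@YA).round(4),"ac",((p-C)@XA).round(4))
for k in[(172,140),(226,137),(164,256),(228,252),(211,438),(222,438),(198,438)]: r(k,plane(t,*c(*k),.096))
for k in[(332,113),(376,150),(248,202),(302,245)]: r(("s",k),plane(s,*cs(*k),.096))
# carrier floor corners z ~.050 tops / carrier outline
for k in [(63,128),(303,122),(70,323),(308,313)]: r(("car",k),plane(t,*c(*k),.036))
b=t["img"][170:182,330:346].max(2);print(b);b=t["img"][188:198,330:346].max(2);print(b)
E
```

```text
(172, 140) [ 0.6323 -0.1468  0.096 ] al -0.1276 ac 0.0274
(226, 137) [ 0.6341 -0.171   0.096 ] al -0.1518 ac 0.0277
(164, 256) [ 0.5798 -0.1434  0.096 ] al -0.1211 ac -0.0249
(228, 252) [ 0.5821 -0.1718  0.096 ] al -0.1497 ac -0.0243
(211, 438) [ 0.4988 -0.1643  0.096 ] al -0.1373 ac -0.1069
(222, 438) [ 0.4989 -0.1692  0.096 ] al -0.1421 ac -0.1071
(198, 438) [ 0.4987 -0.1586  0.096 ] al -0.1316 ac -0.1067
('s', (332, 113)) [ 0.5793 -0.1725  0.096 ] al -0.1501 ac -0.027
('s', (376, 150)) [ 0.5825 -0.1462  0.096 ] al -0.1241 ac -0.0223
('s', (248, 202)) [ 0.6315 -0.1688  0.096 ] al -0.1495 ac 0.0253
('s', (302, 245)) [ 0.6338 -0.1383  0.096 ] al -0.1192 ac 0.0294
('car', (63, 128)) [ 0.65   -0.1034  0.036 ] al -0.0853 ac 0.0476
('car', (303, 122)) [ 0.6548 -0.2164  0.036 ] al -0.1984 ac 0.0458
('car', (70, 323)) [ 0.5575 -0.1073  0.036 ] al -0.0838 ac -0.045
('car', (308, 313)) [ 0.5641 -0.2184  0.036 ] al -0.1951 ac -0.0449
[[185 190 194 192 181 178 188 196 202 206 207 207 207 206 208 210]
 [207 209 206 201 193 193 196 199 202 202 203 203 203 208 215 218]
 [222 218 192 163 152 151 1
[... 614 characters left out ...]
 96  96  97  96  95  92  90]]
[[101  99 100 108 111 113 113 110 104 100 100  99  99  94  99 101]
 [ 97  97  98 102 102 102 101 100  98  98  98  99  96  84  82  83]
 [ 94  96  97  96  88  85  82  82  89  96 100 100  95  84  77  75]
 [ 77  74  70  66  61  58  56  53  54  60  64  63  59  58  78  98]
 [115 107  72  41  36  37  35  33  32  32  33  30  31  70 137 181]
 [198 178 112  41  16  16  17  16  16  15  14  18  52 121 186 212]
 [212 169  88  26   8   9   9   9  10   9  12  33  93 162 198 207]
 [209 150  86  69  83  91  92  91  91  92  94 104 133 165 177 182]
 [214 184 163 166 185 196 198 197 196 195 195 196 199 203 203 204]
 [221 215 212 213 220 222 223 222 222 221 220 220 220 220 219 218]]
```

Emit:
drive_tool(series=[0, 0, 0, -45, 0, 0, 0, 0, -90, 0, 0, 0, 0, -135, 0, 0, 0, 0, -180, 8, 0, 0, 0, -221, 16, 0, 0, -10, -221, 24, 0, 0, -40, -221, 32, 0, 0, -70, -221, 40, 0, 0, -100, -221, 48, 0, 0, -121, -221, 56, 0, 0, -121, -221, 64, 0, 0, -121, -221, 72, 0, 0, -121, -221, 80, 0, 0, -121, -221, 88, 0, 0, -121, -221, 90.2, 0, 20, -121, -221, 90.2, 0, 42, -121, -221, 90.2, 0, 42, -121, -221, 90.2, 0, 42, -121, -221, 90.2])

```text
time_s: 10.45
position: [0.6043, -0.1636, 0.2011]
orientation: [0.707, -0.019, 0.707, 0.018]
ft_force: [0.2, -0.6, -0.1]
grip_width: 1.001
```

```bash
python3 - <<'E'
from h import *
goal(np.array([.6060,-.1603,.0613]),3.36)
t=arm.read_camera("top");s=arm.read_camera("scene")
crop(t,265,110,405,250,4,"pics/t7.png");crop(s,130,100,290,260,4,"pics/s7.png")
E
```

```text
t 10.45 pos [ 0.6043 -0.1636  0.2011] jawang 3.03 shift mm [139.7   3.3   1.9] roll -0.33 F [ 0.2 -0.6 -0.1] w 87.1 j7 0.5
```

View pics/s7.png

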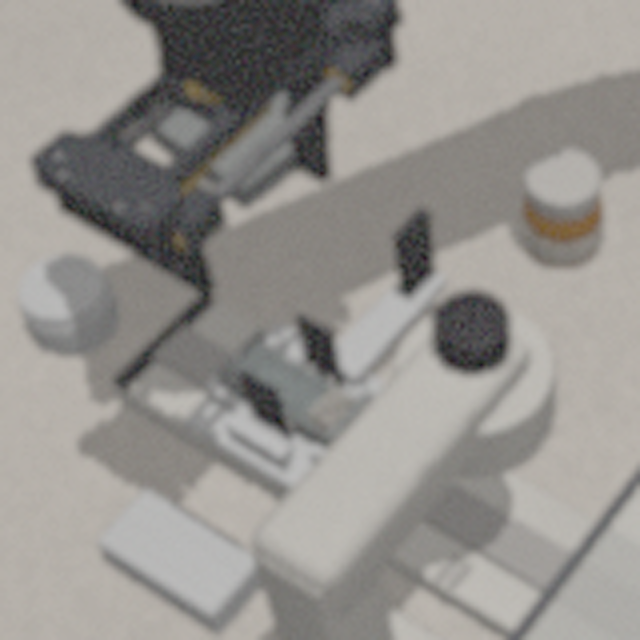

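Emit:
drive_tool(series=[0, 20, 3.3, 1.9, -0.3, 0, 40, 3.3, 1.9, -0.3, 0, 60, 3.3, 1.9, -0.3, 0, 75, 3.3, 1.9, -0.3, 0, 85, 3.3, 1.9, -0.3, 0, 85, 3.3, 1.9, -0.3, 0, 85, 3.3, 1.9, -0.3])

```text
time_s: 11.25
position: [0.6068, -0.1592, 0.1163]
orientation: [0.707, -0.021, 0.707, 0.021]
ft_force: [-0.3, 0.3, 0.5]
grip_width: 0.998
```

```bash
python3 - <<'E'
from h import *
goal(np.array([.6060,-.1603,.0613]),3.36)
t=arm.read_camera("top");s=arm.read_camera("scene")
crop(t,265,110,405,250,4,"pics/t8.png");crop(s,150,130,260,240,6,"pics/s8.png")
E
```

```text
t 11.25 pos [ 0.6068 -0.1592  0.1163] jawang 3.42 shift mm [55.  -1.1 -0.9] roll 0.06 F [-0.3  0.3  0.5] w 86.8 j7 0.54
```

View pics/s8.png

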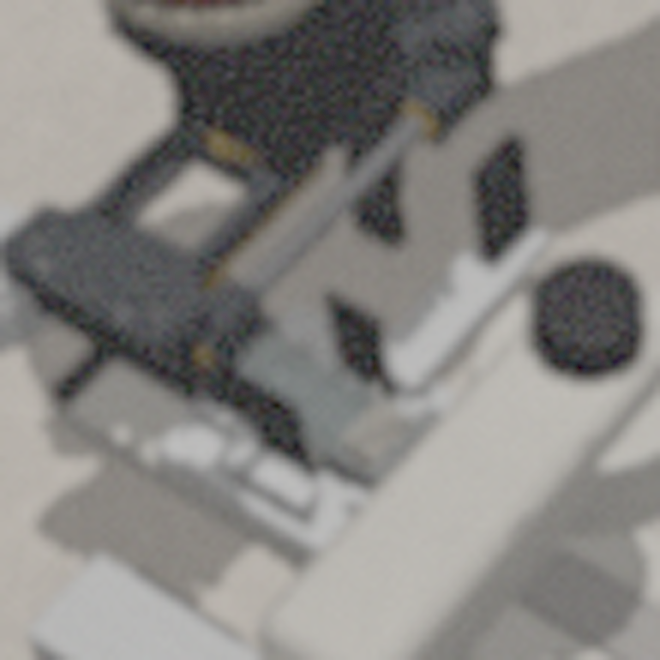

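Emit:
drive_tool(series=[0, 10, -0.9, -0.7, 0, 0, 20, -0.9, -0.7, 0, 0, 30, -0.9, -0.7, 0, 0, 40, -0.9, -0.7, 0, 0, 48, -0.9, -0.7, 0, 0, 54.5, -0.9, -0.7, 0, 0, 54.5, -0.9, -0.7, 0, 0, 54.5, -0.9, -0.7, 0])

```text
time_s: 12.15
position: [0.6058, -0.16, 0.0611]
orientation: [0.707, -0.021, 0.707, 0.021]
ft_force: [0.8, -0.6, 0.1]
grip_width: 0.998
```

```bash
python3 - <<'E'
from h import *
goal(np.array([.6060,-.1603,.0613]),3.36)
t=arm.read_camera("top");s=arm.read_camera("scene")
crop(t,265,110,405,250,4,"pics/t9.png");crop(s,150,130,260,240,6,"pics/s9.png")
E
```

```text
t 12.15 pos [ 0.6058 -0.16    0.0611] jawang 3.42 shift mm [-0.2 -0.3  0.2] roll 0.06 F [ 0.8 -0.6  0.1] w 86.9 j7 0.58
```

View pics/s9.png

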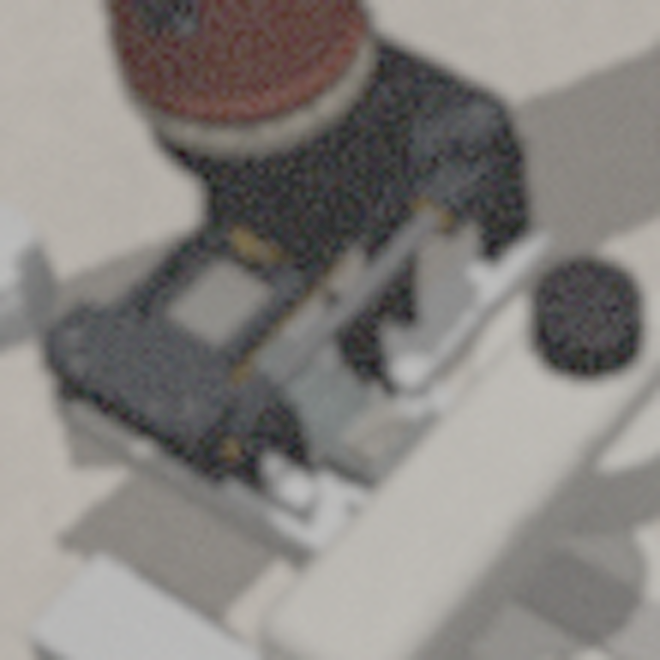

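Emit:
drive_tool(series=[60, 0, 0, 0, 0, 85, 0, 0, 0, 0, 94, 0, 0, 0, 0, 100, 0, 0, 0, 0, 105, 0, 0, 0, 0, 105, 0, 0, 0, 0, 105, 0, 0, 0, 0], grip_force=25)

```text
time_s: 12.95
position: [0.6059, -0.1598, 0.0612]
orientation: [0.707, -0.021, 0.707, 0.021]
ft_force: [-0.3, -0.2, 0.5]
grip_width: 0.597
```

```bash
python3 - <<'E'
from h import *
goal(np.array([.6060,-.1603,.0613]),3.36)
E
```

```text
t 12.95 pos [ 0.6059 -0.1598  0.0612] jawang 3.43 shift mm [-0.1 -0.5  0.1] roll 0.07 F [-0.3 -0.2  0.5] w 51.9 j7 0.58
```

Emit:
drive_tool(series=[115, 0, 0, 0, 0, 125, 0, 0, 0, 0, 140, 0, 0, 0, 0, 160, 0, 0, 0, 0, 160, 0, 0, 0, 0, 160, 0, 0, 0, 0, 160, 0, 0, 0, 0, 160, 0, 0, 0, 0], grip_force=25)

```text
time_s: 13.75
position: [0.606, -0.1599, 0.0615]
orientation: [0.707, -0.021, 0.707, 0.021]
ft_force: [0.1, 0.9, 4.6]
grip_width: 0.491
```

```bash
python3 - <<'E'
from h import *
goal(np.array([.6060,-.1603,.0613]),3.36)
print(arm.get_state()["wrist_torque"])
E
```

```text
t 13.75 pos [ 0.606  -0.1599  0.0615] jawang 3.43 shift mm [ 0.2 -0.4 -0.1] roll 0.07 F [0.1 0.9 4.6] w 42.7 j7 0.58
[ 0.05957122  0.12047043 -0.04920258]
```

Emit:
drive_tool(series=[160, -1, 0, 0, 0, 160, -3, 0, 0, 0, 160, -6, 0, 0, 0, 160, -10, 0, 0, 0, 160, -14, 0, 0, 0, 160, -18, 0, 0, 0, 160, -18, 0, 0, 0], grip_force=25)

```text
time_s: 14.45
position: [0.6054, -0.1602, 0.0796]
orientation: [0.707, -0.021, 0.707, 0.021]
ft_force: [-0.3, 0.4, -3.5]
grip_width: 0.489
```

```bash
python3 - <<'E'
from h import *
goal(np.array([.6060,-.1603,.1613]),3.36)
print(arm.get_state()["wrist_torque"])
t=arm.read_camera("top");s=arm.read_camera("scene")
crop(t,265,110,405,250,4,"pics/t10.png");crop(s,150,130,260,240,6,"pics/s10.png")
E
```

```text
t 14.45 pos [ 0.6054 -0.1602  0.0796] jawang 3.41 shift mm [-81.7  -0.2   0.6] roll 0.05 F [-0.3  0.4 -3.5] w 42.5 j7 0.57
[-0.18024987  0.06701011 -0.04785428]
```

View pics/s10.png

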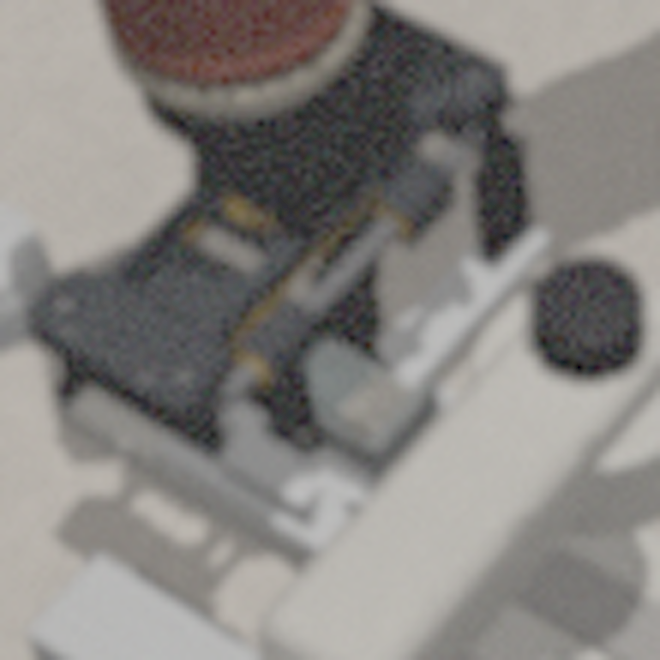

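Emit:
drive_tool(series=[160, 0, 0, 0, 0, 160, -4, 0, 0.5, 0, 160, -10, 0, 0.5, 0, 160, -16, 0, 0.5, 0, 160, -22, 0, 0.5, 0, 160, -28, 0, 0.5, 0, 160, -34, 0, 0.5, 0, 160, -40, 0, 0.5, 0, 160, -46, 0, 0.5, 0, 160, -52, 0, 0.5, 0, 160, -58, 0, 0.5, 0, 160, -64, 0, 0.5, 0, 160, -70, 0, 0.5, 0, 160, -75, 0, 0.5, 0, 160, -79, 0, 0.5, 0, 160, -82, 0, 0.5, 0, 160, -82, 0, 0.5, 0, 160, -82, 0, 0.5, 0, 160, -82, 0, 0.5, 0], grip_force=38)

```text
time_s: 16.45
position: [0.6061, -0.1597, 0.1608]
orientation: [0.707, -0.021, 0.707, 0.021]
ft_force: [-0.1, -0.3, -1.7]
grip_width: 0.48
```

```bash
python3 - <<'E'
from h import *
goal(np.array([.6060,-.1603,.1613]),3.36)
print(arm.get_state()["wrist_torque"])
t=arm.read_camera("top");s=arm.read_camera("scene")
crop(t,265,110,405,250,4,"pics/t11.png");crop(s,150,110,270,230,6,"pics/s11.png")
E
```

```text
t 16.45 pos [ 0.6061 -0.1597  0.1608] jawang 3.43 shift mm [-0.5 -0.6 -0.1] roll 0.07 F [-0.1 -0.3 -1.7] w 41.7 j7 0.52
[-0.05472878  0.02242875  0.04693281]
```

View pics/s11.png

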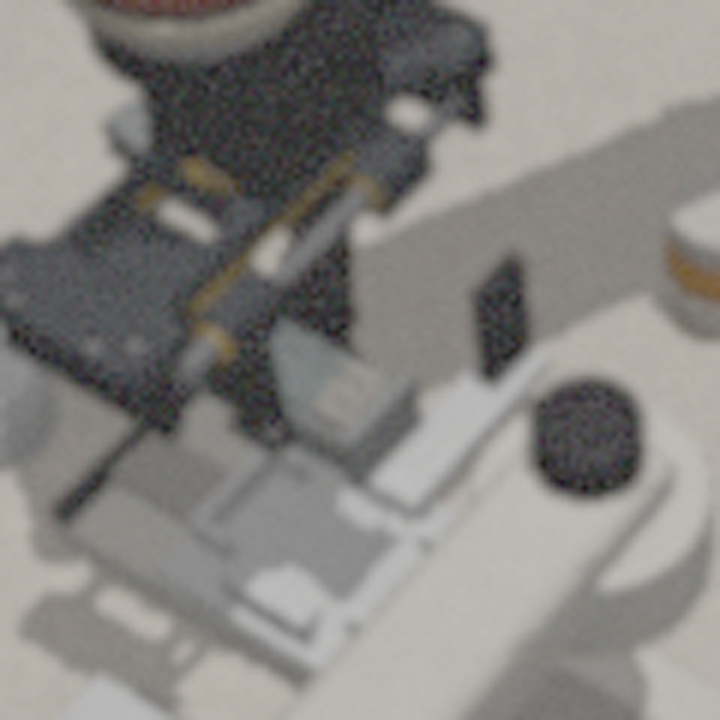

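View pics/t11.png

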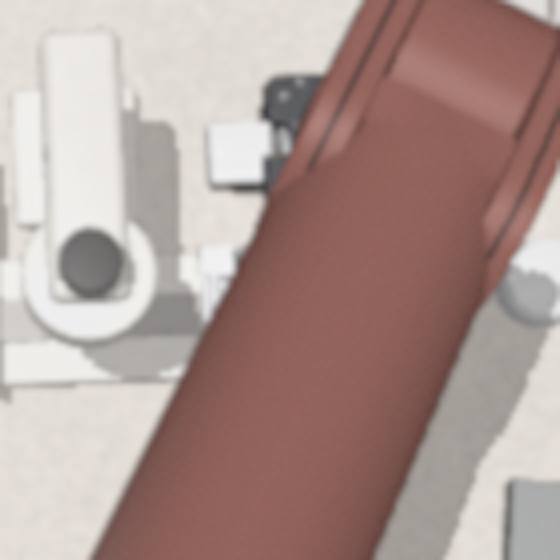

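```bash
python3 - <<'E'
from h import *
s=arm.read_camera("scene");st=arm.get_state()
g=st["position"]+np.array([0,0,.0187])
for tilt in(0,4,-4):
  a=np.radians(tilt);o=[]
  for y,x,z in[(.045,.02,-.014),(.045,.02,-.044),(.045,-.02,-.014),(.045,-.02,-.044)]:
    p=g+XA*x+YA*(y*np.cos(a)-z*np.sin(a))+np.array([0,0,y*np.sin(a)+z*np.cos(a)])
    u,v=proj(s,p);o.append((round((u-150+.5)*6),round((v-110+.5)*6)))
  print(tilt,o)
im=cv2.imread("pics/s11.png")
# tab top in the scene, where expected
for e in(-.140,-.137,-.143):
  p=np.array([C[0],C[1],.096])+YA*e-XA*.121
  print(e,[ (round((u-150+.5)*6),round((v-110+.5)*6)) for u,v in [proj(s,p+XA*.015),proj(s,p-XA*.015),proj(s,p+XA*.015+YA*.005-[0,0,.06])]])
crop(s,185,150,235,200,12,"pics/s12.png")
E
```

```text
0 [(346, 450), (356, 499), (415, 378), (423, 428)]
4 [(347, 446), (361, 498), (416, 373), (428, 426)]
-4 [(345, 454), (350, 500), (413, 382), (417, 429)]
-0.14 [(473, 299), (516, 253), (493, 395)]
-0.137 [(479, 302), (522, 256), (499, 398)]
-0.143 [(467, 296), (510, 250), (488, 392)]
```

View pics/s12.png

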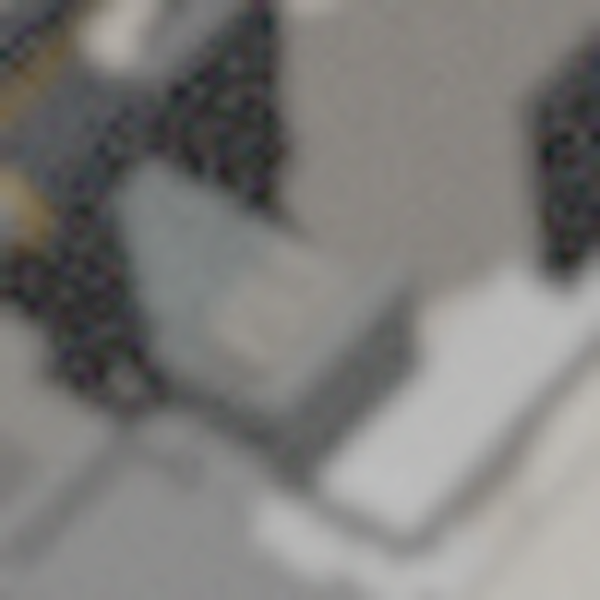

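```bash
python3 - <<'E'
from h import *
fr=[arm.read_camera("scene") for _ in range(8)];s=fr[0]
im=np.mean([f["img"].astype(float) for f in fr],0).astype(np.uint8);s=dict(s,img=im)
cv2.imwrite("pics/avg.png",im)
crop(s,185,140,235,200,12,"pics/s13.png")
st=arm.get_state();g=st["position"]+np.array([0,0,.0187]);print(g)
for tilt in(0,5):
  ov=cv2.imread("pics/s13.png");a=np.radians(tilt);q={}
  for y in(-.045,.045):
   for x in(-.02,.02):
    for z in(-.014,-.044):
     p=g+XA*x+YA*(y*np.cos(a)-z*np.sin(a))+np.array([0,0,y*np.sin(a)+z*np.cos(a)]);u,v=proj(s,p)
     q[y,x,z]=(int((u-185+.5)*12),int((v-140+.5)*12))
  for k in q:
   for l in q:
    if sum(m!=n for m,n in zip(k,l))==1: cv2.line(ov,q[k],q[l],(0,0,255) if z else 0,1)
  cv2.imwrite(f"pics/ov{tilt}.png",np.hstack([ov]))
E
```

```text
[ 0.60624094 -0.15979206  0.17977499]
```

View pics/s13.png

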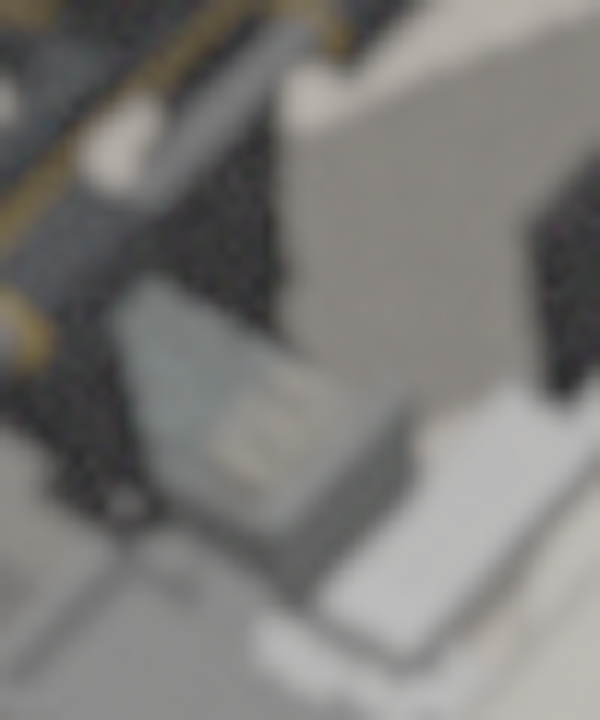

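View pics/ov0.png

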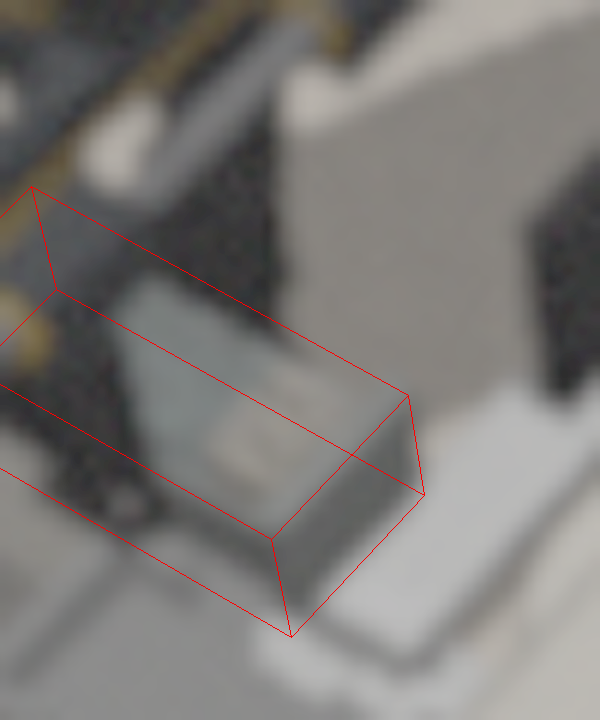

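```bash
python3 - <<'E'
from h import *
s=arm.read_camera("scene")
def draw(name,g,u0,v0,k,crop_,out):
  ov=cv2.imread(name);q={}
  for y in(-.045,.045):
   for x in(-.02,.02):
    for z in(-.014,-.044):
     u,v=proj(s,g+XA*x+YA*y+np.array([0,0,z]));q[y,x,z]=(int((u-u0+.5)*k),int((v-v0+.5)*k))
  for a in q:
   for b in q:
    if sum(m!=n for m,n in zip(a,b))==1: cv2.line(ov,q[a],q[b],(0,0,255),1)
  x0,y0,x1,y1=crop_
  return np.hstack([cv2.resize(cv2.imread(name)[y0:y1,x0:x1],(390,390)),cv2.resize(ov[y0:y1,x0:x1],(390,390))])
cv2.imwrite("pics/cmp_seat.png",draw("pics/s8.png",np.array([.6062,-.1602,.080]),150,130,6,(220,280,420,480),0))
cv2.imwrite("pics/cmp_l18.png",draw("pics/s10.png",np.array([.6054,-.1602,.0983]),150,130,6,(250,280,450,480),0))
E
```

```text
(no output)
```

View pics/cmp_seat.png

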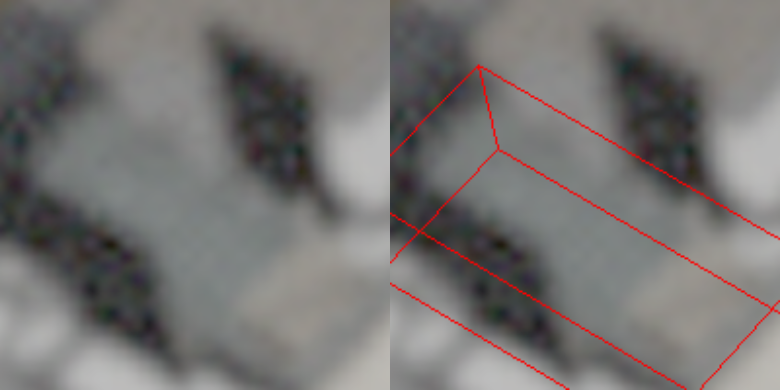

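View pics/cmp_l18.png

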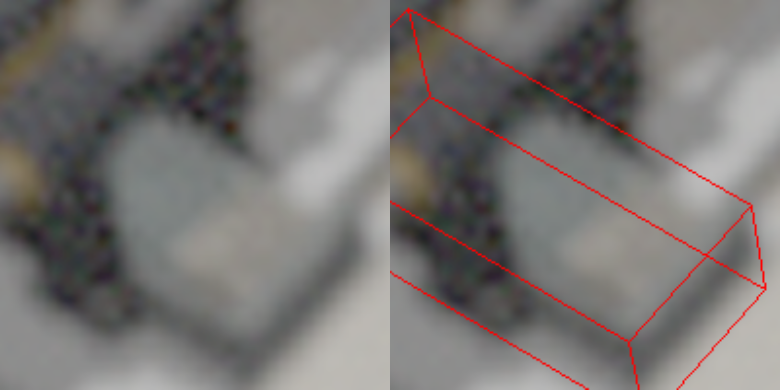

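```bash
python3 - <<'E'
from h import *
a=cv2.imread("pics/scene0.png");d=arm.read_camera("scene");b=d["img"]
for n,(x0,y0,x1,y1) in dict(jar=(255,135,290,170),dish=(298,168,345,206),brush=(370,210,435,270),bottle=(350,292,382,328)).items():
    p,r=cv2.phaseCorrelate(a[y0:y1,x0:x1].mean(2).astype(np.float32),b[y0:y1,x0:x1].mean(2).astype(np.float32));print(n,np.round(p,2),round(r,2))
goal([.606,-.16,.1612],3.36)
cv2.imwrite("pics/final.png",b)
arm.close_job()
E
```

```text
jar [ 0.02 -0.12] 0.84
dish [0.08 0.04] 0.95
brush [-0.05  0.03] 1.04
bottle [-0.08  0.06] 0.98
t 17.1 pos [ 0.6063 -0.1598  0.1611] jawang 3.43 shift mm [-0.1 -0.2 -0.3] roll 0.07 F [ 0.3 -0.2 -2.5] w 41.7 j7 0.52
the job is handed in; nothing more can be done
```

View pics/final.png

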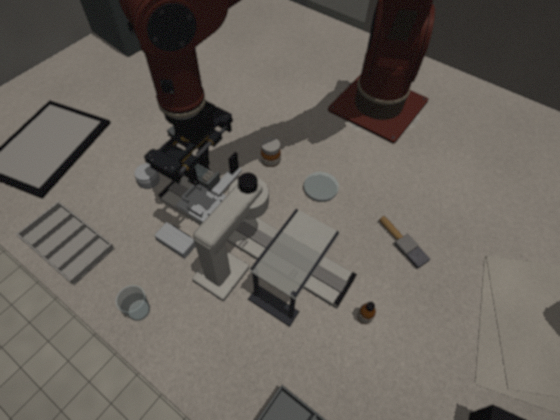

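I pushed the carrier by its tab to the open (-y) station, pinched both catches, lifted the cassette straight up about 100 mm and handed the job in at about 17 s, still holding it.

**What the last checks showed:**
- **Carrier:** I pushed it about 1.5 mm past the detent by accident. When I backed off it sprang back to its resting place. After the lift, the tab in the scene picture matched the -0.140 m position.
- **Grip:** the fingers hold at 41.7 mm, slightly less than the stated 44 mm for fully pinched, so both catches are fully pressed. The wrist reads a load of about 2.5 N, consistent with the cassette hanging free.
- **Bystanders:** the jar, dish, brush and bottle did not move between the first and last pictures (0.15 px or less). I did not measure the slide box or the tin.

**What disagreed:**
- **Cassette bottom edge:** in the scene view it appears about 8 mm higher than a plain 30 mm box would give. The top corners fit a level cassette. I took this to be the shape of the base but could not confirm it.
- **Level:** it is only known to within about 4–5°. One long edge came out about 1° off level and the other about 5°, with the arm hiding part of the view.

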